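# Close up and bolt the card duplicator

## Task

Close up the cream card duplicator with your fingertips: first push the green drawer fully home, then push the raised cover down until it is fully shut, and last push the red bolt handle sideways all the way across to lock the cover. Only push, gently and without slamming: pull or lift nothing, and leave the other things on the table where they are.

Things in the scene. Friction and masses are not known exactly. Their poses are not given: they have to be found in the camera images.
- machine: the cream card duplicator, fixed to the table: housing 260 (x) x 250 (y) x 90 high with a drum well 180 wide on top. Origin: centre of its underside, on the table; x points from its front (drawer side, towards the robot) to its back, y to its left, z up. It stands on the left or right half of the table, turned up to 0.35 rad. Top deck in front of the cover: machine x -130 to -80, 90 high
- drawer (a joint): how far the green-fronted drawer is pulled out towards the machine's -x, in m: 0 fully home, starts 0.035 to 0.07, limit 0.09. Stiff runner, about 2.5 N to move; it stays where it is left
- drawer_front (a point): centre of the outer face of the drawer's flat green front (220 wide, 72 high, from 12 to 84 above the table; no handle), 48 above the table; with the drawer home it lies at machine x -152, y 0
- cover (a joint): opening angle of the hinged cream cover, rad: 0 shut (lying flat), starts 0.7 to 1.0, limit 1.35. The hinge is along the machine's y at the back and is stiff (0.32 N m): the cover stays where it is left and does not fall
- cover_hinge (a point): middle of the cover's hinge line, at machine x +80, y 0, 124 above the table. The cover is a plate 160 long (towards the machine's front when shut) by 184 wide; its outer (upper) face lies 8 from the hinge line; a lip and a steel ear hang down at its free edge (ear 28 beyond it). Opening swings the front edge up and back
- cover_press (a point): point on the cover's outer (upper) face, on its middle line, 140 from the hinge and 20 from the free edge; with the cover shut it lies at machine x -60, y 0, 132 above the table
- bolt (a joint): travel of the sliding bolt along the machine's +y, m: 0 withdrawn, 0.04 fully across over the cover's ear (end stop); starts 0 to 0.008. About 2 N to move; stays where it is left. On the deck it runs through a steel guide block (24 x 18, 26 above the deck, centred at machine x -108, y 0); a keeper block of that height stands at y +56
- bolt_push (a point): centre of the face (14 wide in x, 26 high, turned to the machine's -y) on which the bolt's red handle is pushed; the handle is 14 thick in y and stands from 92 to 118 above the table, at machine x -108; with the bolt withdrawn this face lies at machine y -67; the deck beside it is clear out to y -125
- stamp: wooden rubber stamp, 50 x 30 x 66 high, standing beside the machine's front right corner; origin under its centre; leave it alone
- ink_jar: amber ink jar, 50 across and 65 high, beside the machine's front left corner; origin under its centre; leave it alone
- tray_stamp: stamp with a black grip, same size, standing in the wooden sorting tray; origin under its centre; leave it alone
- weight: brass weight, 48 across and 50 high, standing in the wooden sorting tray (200 x 170 x 50 high, in the other half of the table); origin under its centre; leave it alone
- oil_can: green oil can, 35 x 60 x 136 high, at the right of the table; origin under its centre; leave it alone
- screwdriver: screwdriver lying in front of the sorting tray; origin on the table under it; leave it alone
- card_pack: brown pack of cards, 105 x 90 x 40 high, at the left of the table; origin under its centre; leave it alone

How it is judged (in metres and radians):
On the way, in this order (a step that is already met when the one before it is completed fails the run):
1. the drawer is fully home while the cover is still up and the bolt withdrawn (value of joint drawer below 0.003 m and value of joint cover above 0.4 rad and value of joint bolt below 0.02 m), for 0.2 s.
2. the cover is fully shut, the bolt not yet across (value of joint cover below 0.035 rad and value of joint bolt below 0.02 m), for 0.2 s.
3. the bolt is all the way across (value of joint bolt above 0.037 m), for 0.2 s.
At the end, for the whole second after the job is handed in: The drawer is within 3 mm of fully home, the cover within 0.035 rad of shut (6 mm at its edge), the bolt within 3 mm of its far stop, and every other loose thing within 25 mm of where it stood (value of joint drawer below 0.003 m and value of joint cover below 0.035 rad and value of joint bolt above 0.037 m and distance of each of stamp, tray_stamp, weight, ink_jar, oil_can, screwdriver, card_pack from where it was at the start of the episode below 0.025 m); the robot touches nothing.
It fails at once if the bolt is pushed across before the cover is shut (value of joint bolt above 0.025 m and value of joint cover above 0.15 rad).
It fails at once if something is slammed: drawer or bolt over 0.5 m/s, cover over 3 rad/s (velocity of joint drawer below -0.5 m/s or velocity of joint bolt above 0.5 m/s or velocity of joint cover below -3 rad/s).
It fails at once if the drawer is pulled farther out or the cover lifted farther open than it ever starts (value of joint drawer above 0.08 m or value of joint cover above 1.15 rad).
It fails at once if another thing is lifted, carried or knocked more than 25 mm from its place (distance of any of stamp, tray_stamp, weight, ink_jar, oil_can, screwdriver, card_pack from where it was at the start of the episode above 0.025 m).
It also fails if it takes over 58 s, if anything falls off the work surface, if the arm or the gripper's body presses on something with over 40 N, if the wrist force passes 120 N, or if a joint passes its speed limit or range.

## Robot

A 6-joint arm with a two-finger parallel gripper is mounted at the origin on the work surface. World frame = base frame: x ahead of the robot, y to its left, z up, the work surface at z = 0. Lengths are in mm, angles in rad, forces in N, time in s.
With the tool pointing down it reaches from about 350 to 875 mm from the base axis. Payload 4.2 kg.
Tool frame: the origin (TCP) lies midway between the tips of the shut fingers; the grasp point (between the pads) lies 19 mm behind it; z points along the fingers, y is the direction in which the jaws open and shut (so a half turn about z gives the same grasp; the last joint's range is limited). The gripper opens to 85 mm and grips with 20 to 120 N. Pads are 22 mm wide; open, the fingers measure 114 mm over their backs; the gripper's body (76 mm by 85 mm) begins 54 mm behind the grasp point. The pads swing forward as they close: fully open they stand 13 mm farther back than shut.
Start: joints at [-1.057, 0.385, 0.008, 0, -1.194, -0.259], TCP at [157.549, -604.795, 231.312] pointing down, gripper open.
Joint ranges: [-3.14, 3.14], [-1.21, 2.06], [-1.07, 1.41], [-3.16, 2.05], [-2.99, -0.16], [-3.1, 3.1]. Speed limits (rad/s): [2.79, 2.79, 3.14, 3.14, 3.14, 3.14].

## Interface

Orientations are given as a unit quaternion [x, y, z, w].
In Python, from bench import arm gives the robot as it stands.
- The arm moves only by the tool send_rows, never from a script. Its arguments are lists of equal length, an entry for each row: "translation": the shift along the tool's x, y, z in mm, a list of three; "dr": the turn, a rotation vector about the tool's x, y, z in degrees, a list of three; "grip": the finger opening in mm, from 0 to 85.4. In form: {"translation": [[dx, dy, dz], ...], "dr": [[ax, ay, az], ...], "grip": [grip, ...]}. A call has exactly 5 rows; each row shifts and turns the commanded pose from where the row before left it, along the tool's axes as they then stand; what a row does not reach is not made up. A row lasts 1/8 s, in which the tool goes at most 62.5 mm and 10.7 degrees, less where a joint would pass 70% of its speed; a pose out of reach is approached as far as the arm can. A call with a gripper value outside its range is refused whole. The fingers move at their own pace and stop on an object; the grip force is fixed at half the most. Time passes only in rows, so rows that do not move let the fingers close, or fill a call up. It gives the time, the measured TCP pose, the force and the opening at its end, in the units of the state.
- arm.read_state(): the state, without advancing time (a new reading comes with each control period).
- arm.get_image(name): name is "side" or "top" or "wrist"; returns the picture (420x560x3 uint8, red, green, blue); there is no depth.
- arm.camera_info(name): a dict with "fx", "fy", "cx", "cy" (pixels), "cam_to_world" (4x4, takes a point from camera to world coordinates). Camera axes: x right, y down, z forward; pixel columns grow to the right and rows downward; lengths in mm; the calibration is good to about 2 mm. The wrist camera is an equidistant fisheye: a pixel r from the principal point sees the ray r / f radians off the axis. A picture is of the moment at which its call begins: read the wrist's pose just before it. camera_info takes no time and is no camera call; for the wrist camera it gives the pose at the moment of the call.
- arm.job_done(): hands the job in, once; it reports no verdict.
Trained networks look in the newest picture that a camera, given by its name, has taken for a name from the list of things; names that differ only in an ending like _2 or _b are one class to them, and where a whole thing is asked for, a point or a joint stands for the part that bears it (a point fixed in the world has none). Each returns a list of dicts, best first, with "confidence" (0 to 1); they miss things now and then, are a little off and sometimes report something else, mostly with a low value. They report only what shows in the picture. A call takes as long as a camera call.
- arm.search_frame(thing, camera): "xyz" ([x, y, z] in mm, in world coordinates, good to about 4 mm: the middle of the surface that is visible of it).
- arm.place_of(thing, camera): "xyz" ([x, y, z] in mm, in world coordinates, good to about 4 mm: a listed point, or the origin of a listed thing).
The state is a dict: "clock": time; "joints": joint angles; "joint_vel": joint speeds; "joint_efforts": joint torques, N m; "position": TCP position; "ee_rot": TCP orientation; "contact_force": force on the tool from outside, world axes, zero at the start; "wrist_torque": the same for the moment, N m; "gripper_width": finger opening in mm.
Only numpy, scipy, OpenCV 4.12 (cv2) and the standard library are available. Lean on these libraries where they do the work, as an engineer would, in place of code of your own. Each camera call takes 0.05 s, during which the arm holds its last target.

## Working session

There is one attempt and no reset: what is moved stays moved. The work goes in short steps, Python scripts to look and compute and a tool call to move; the robot and the scene stay as the last step left them, time stands still between calls to the robot, and variables do not carry over. Pictures are saved under pics/ and viewed, and the job is handed in when it is done.

Besides the shell and the picture viewer there is one more tool, called after "Call:" in YAML: its name, and indented under it one key for each argument. send_rows: Moves the arm, as the interface text tells. Its arguments: {"type":"object","properties":{"translation":{"type":"array"},"dr":{"type":"array"},"grip":{"type":"array"}},"required":["translation","dr","grip"]}

```bash
mkdir -p pics
python3 - <<'E'
from bench import arm
import cv2
s=arm.read_state();print(s['clock'],s['position'],s['ee_rot'],s['gripper_width'])
for c in ['top','side']:
    cv2.imwrite(f'pics/{c}0.png',arm.get_image(c)[:,:,::-1])
    for t in ['machine','drawer_front','cover_hinge','cover_press','bolt_push','stamp','ink_jar']:
        print(c,t,[(round(d['confidence'],2),[round(float(v)) for v in d['xyz']]) for d in arm.place_of(t,c)][:2])
E
```

```text
0.0 [ 157.40328024 -604.25823903  230.23656156] [-1.26952065e-01  9.91908273e-01  1.05700367e-03 -1.83606685e-04] 85.23222476091959
top machine [(0.89, [654, -195, 0])]
top drawer_front [(0.55, [454, -212, 47])]
top cover_hinge [(0.71, [736, -193, 122])]
top cover_press [(0.86, [666, -195, 247])]
top bolt_push [(0.45, [548, -264, 104])]
top stamp [(0.49, [436, -386, -3]), (0.19, [410, 522, 2])]
top ink_jar [(0.42, [451, -39, -4]), (0.21, [439, -388, -2])]
side machine [(0.95, [657, -199, 2])]
side drawer_front [(0.78, [448, -212, 48])]
side cover_hinge [(0.61, [735, -198, 128])]
side cover_press [(0.74, [663, -196, 244])]
side bolt_push [(0.5, [552, -265, 104])]
side stamp [(0.56, [436, -397, 0])]
side ink_jar [(0.64, [446, -39, 3]), (0.17, [414, 525, 0])]
```

View pics/top0.png

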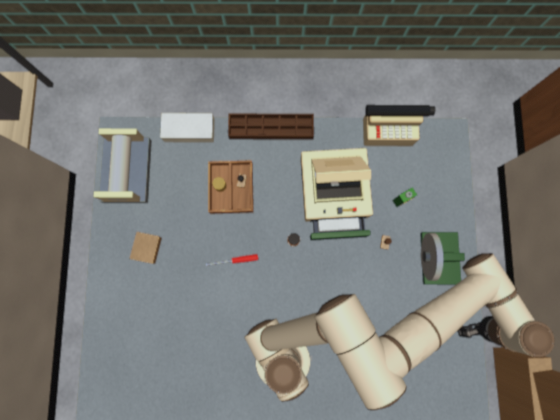

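View pics/side0.png

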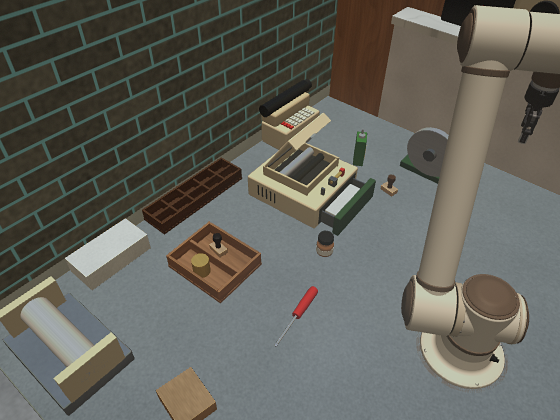

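Run:
```python
from bench import arm
import cv2,numpy as np
im=cv2.imread('pics/top0.png')
ci=arm.camera_info('top');T=np.array(ci['cam_to_world']);print(ci['fx'],T.round(3))
def px2w(p,z):
    d=T[:3,:3]@np.array([(p[0]-ci['cx'])/ci['fx'],(p[1]-ci['cy'])/ci['fy'],1]);o=T[:3,3];return o+d*(z-o[2])/d[2]
def w2px(w):
    c=np.linalg.inv(T)@np.r_[w,1];return np.array([ci['fx']*c[0]/c[2]+ci['cx'],ci['fy']*c[1]/c[2]+ci['cy']])
R=im[140:250,290:400].copy()
big=cv2.resize(R,None,fx=5,fy=5,interpolation=cv2.INTER_CUBIC)
for yaw,col in ((0.075,(0,0,255)),):
  c,s=np.cos(yaw),np.sin(yaw);M=np.array([655.5,-197])
  def m(x,y,z):return w2px([M[0]+c*x-s*y,M[1]+s*x+c*y,z])
  for P in ([m(-130,-125,90),m(130,-125,90),m(130,125,90),m(-130,125,90)],[m(-204,-110,84),m(-204,110,84)],[m(-108-7,-67+b,118) for b in(0,)]+[m(-108+7,-67,118)]):
    cv2.polylines(big,[np.int32([(p-[290,140]+.5)*5 for p in P])],len(P)==4,col,1)
cv2.imwrite('pics/fit0.png',big)
```

```text
418.9238361413987 [[ 4.000000e-03 -9.860000e-01  1.640000e-01  2.936740e+02]
 [-1.000000e+00 -4.000000e-03  0.000000e+00  8.201000e+00]
 [ 0.000000e+00 -1.640000e-01 -9.860000e-01  1.617286e+03]
 [ 0.000000e+00  0.000000e+00  0.000000e+00  1.000000e+00]]
```

View pics/fit0.png

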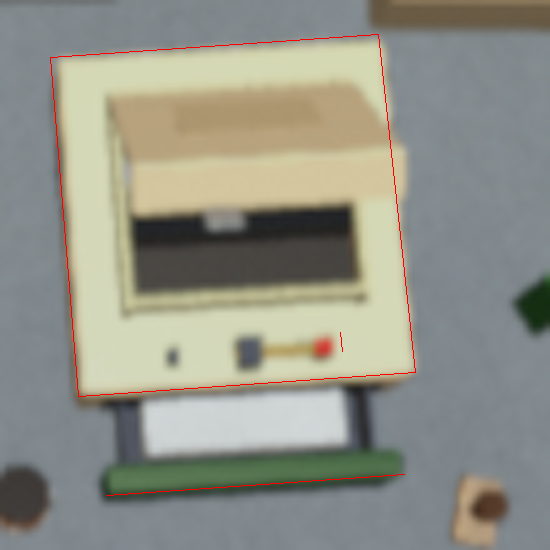

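Both pictures fit the networks: machine at about (656, -197), yaw ≈ 0.066 and drawer out ≈ 52 mm (green front at px 311–368, row 235). The red handle is at about px (355, 210), so the bolt is at ≈ 6 mm. The cover is at ≈ 0.95 rad. I'll start by aligning the tool and closing the fingers.

Call:
send_rows:
  translation:
    - [0,0,0]
    - [0,0,0]
    - [-30,42,0]
    - [-33,46,0]
    - [-33,46,0]
  dr:
    - [0,0,5.4]
    - [0,0,5.4]
    - [0,0,0]
    - [0,0,0]
    - [0,0,0]
  grip: [0,0,0,0,0]

```text
clock: 1.42
position: [245.1, -463.5, 231.4]
ee_rot: [-0.033, 0.999, -0.0, 0.0]
contact_force: [0.6, -0.5, 0.5]
gripper_width: -0.1
```

Call:
send_rows:
  translation:
    - [-33,47,0]
    - [-33,47,0]
    - [-33,47,0]
    - [-33,47,0]
    - [-33,47,0]
  dr:
    - [0,0,0]
    - [0,0,0]
    - [0,0,0]
    - [0,0,0]
    - [0,0,0]
  grip: [0,0,0,0,0]

```text
clock: 2.05
position: [394.3, -217.6, 231.8]
ee_rot: [-0.033, 0.999, -0.0, 0.001]
contact_force: [1.7, -1.2, 1.0]
gripper_width: -0.2
```

```bash
cat > h.py <<'E'
from bench import arm
import numpy as np, cv2
from scipy.spatial.transform import Rotation as R
M=np.array([656,-197.]);YAW=.066
def st():
    s=arm.read_state();p=np.array(s['position']);c,sn=np.cos(YAW),np.sin(YAW);d=p[:2]-M
    m=R.from_quat(s['ee_rot']).as_matrix()
    print('t',s['clock'],'pos',p.round(1),'mach',(d@[c,sn]).round(1),(d@[-sn,c]).round(1),p[2].round(1),'toolx ang',np.degrees(np.arctan2(-m[1,0],-m[0,0])).round(2),'z',m[:,2].round(3),'F',np.round(s['contact_force'],1),'w',s['gripper_width'])
E
python3 - <<'E'
from h import *
st()
for n in ['top','side','wrist']:
    cv2.imwrite(f'pics/{n}1.png',arm.get_image(n)[:,:,::-1])
    for t in ['machine','drawer_front','bolt_push','cover_press','cover_hinge']:
        print(n,t,[(round(d['confidence'],2),[round(float(v),1) for v in d['xyz']]) for d in arm.place_of(t,n)][:1])
E
```

```text
t 2.05 pos [ 394.3 -217.6  231.8] mach -262.5 -3.3 231.8 toolx ang 3.81 z [ 0.001 -0.    -1.   ] F [ 1.7 -1.2  1. ] w -0.22599870004500464
top machine [(0.89, [654.3, -199.1, 3.8])]
top drawer_front []
top bolt_push [(0.63, [661.8, 245.3, 6.5])]
top cover_press [(0.73, [665.6, -196.4, 244.0])]
top cover_hinge [(0.94, [733.0, -192.9, 121.3])]
side machine [(0.7, [655.9, -200.0, 1.0])]
side drawer_front [(0.67, [448.1, -210.3, 47.1])]
side bolt_push [(0.58, [554.6, -262.5, 106.6])]
side cover_press [(0.95, [663.2, -195.9, 248.7])]
side cover_hinge [(0.89, [734.3, -195.7, 123.8])]
wrist machine [(0.64, [651.4, -198.8, 0.6])]
wrist drawer_front [(0.94, [452.4, -212.6, 46.5])]
wrist bolt_push [(0.43, [664.5, 248.2, 8.8])]
wrist cover_press [(0.15, [662.0, 249.1, 6.7])]
wrist cover_hinge [(0.21, [444.4, -41.2, -0.4])]
```

View pics/wrist1.png

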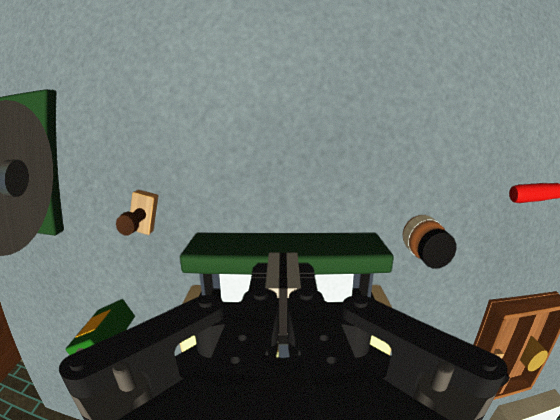

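The wrist view shows the closed fingers centred in front of the green drawer front (px 182–392, row 255), with the stamp and jar well clear. I'll go down to 55 mm and then forward.

Call:
send_rows:
  translation:
    - [0,3,40]
    - [0,0,50]
    - [0,0,50]
    - [0,0,37]
    - [-15,0,0]
  dr:
    - [0,0,0]
    - [0,0,0]
    - [0,0,0]
    - [0,0,0]
    - [0,0,0]
  grip: [0,0,0,0,0]

```text
clock: 3.58
position: [406.0, -215.0, 52.2]
ee_rot: [-0.033, 0.999, 0.001, -0.004]
contact_force: [-0.1, 0.6, 0.1]
gripper_width: -0.2
```

Call:
send_rows:
  translation:
    - [-12,0,0]
    - [-8,0,0]
    - [-8,0,0]
    - [-8,0,0]
    - [-8,0,0]
  dr:
    - [0,0,0]
    - [0,0,0]
    - [0,0,0]
    - [0,0,0]
    - [0,0,0]
  grip: [0,0,0,0,0]

```text
clock: 4.2
position: [451.4, -212.4, 54.4]
ee_rot: [-0.033, 0.999, 0.0, -0.001]
contact_force: [-3.4, 0.4, 2.2]
gripper_width: -0.1
```

Call:
send_rows:
  translation:
    - [-8,0,0]
    - [-8,0,0]
    - [-8,0,0]
    - [-6,0,0]
    - [-5,0,0]
  dr:
    - [0,0,0]
    - [0,0,0]
    - [0,0,0]
    - [0,0,0]
    - [0,0,0]
  grip: [0,0,0,0,0]

```text
clock: 4.82
position: [487.5, -210.1, 54.3]
ee_rot: [-0.033, 0.999, -0.0, -0.0]
contact_force: [-2.0, -0.3, 1.9]
gripper_width: -0.1
```

Run:
```python
from h import *
st()
```

```text
t 4.825 pos [ 487.5 -210.1   54.3] mach -169.0 -1.9 54.3 toolx ang 3.8 z [-0. -0. -1.] F [-2.  -0.3  1.9] w -0.0786539777385097
```

Drawer is moving at about 2.5 N. The face should be home at TCP ≈ -163, so I'll go on in small steps until the force rises.

Call:
send_rows:
  translation:
    - [-3,0,0]
    - [-3,0,0]
    - [-2,0,0]
    - [0,0,0]
    - [0,0,0]
  dr:
    - [0,0,0]
    - [0,0,0]
    - [0,0,0]
    - [0,0,0]
    - [0,0,0]
  grip: [0,0,0,0,0]

```text
clock: 5.45
position: [492.2, -209.7, 54.0]
ee_rot: [-0.033, 0.999, 0.0, -0.003]
contact_force: [-8.1, -0.9, 5.1]
gripper_width: -0.1
```

Run:
```python
from h import *
st()
```

```text
t 5.45 pos [ 492.2 -209.7   54. ] mach -164.3 -1.8 54.0 toolx ang 3.75 z [-0.006  0.001 -1.   ] F [-8.1 -0.9  5.1] w -0.1323084020989183
```

Call:
send_rows:
  translation:
    - [-2,0,0]
    - [-2,0,0]
    - [0,0,0]
    - [0,0,0]
    - [0,0,0]
  dr:
    - [0,0,0]
    - [0,0,0]
    - [0,0,0]
    - [0,0,0]
    - [0,0,0]
  grip: [0,0,0,0,0]

```text
clock: 6.08
position: [492.1, -209.5, 53.8]
ee_rot: [-0.032, 0.999, 0.001, -0.007]
contact_force: [-15.0, -1.5, 11.9]
gripper_width: -0.3
```

Run:
```python
from h import *
st()
cv2.imwrite('pics/side2.png',cv2.resize(arm.get_image('side')[120:240,230:400,::-1],None,fx=4,fy=4,interpolation=cv2.INTER_CUBIC))
```

```text
t 6.075 pos [ 492.1 -209.5   53.8] mach -164.4 -1.7 53.8 toolx ang 3.69 z [-0.014  0.001 -1.   ] F [-15.   -1.5  11.9] w -0.3224129073262216
```

View pics/side2.png

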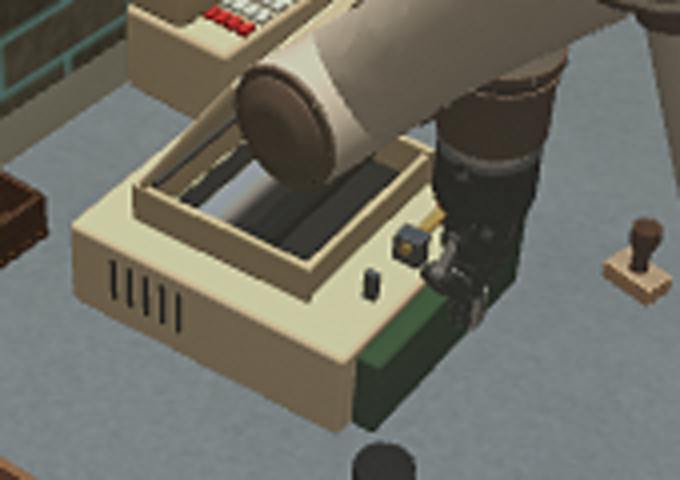

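Firm stop at 15 N, TCP no longer moving, and the picture shows the green front flush with the housing: the drawer is home. Next I'll back off, rise, and go over the cover.

Call:
send_rows:
  translation:
    - [15,0,0]
    - [25,0,0]
    - [0,0,-55]
    - [0,0,-55]
    - [0,0,-55]
  dr:
    - [0,0,0]
    - [0,0,0]
    - [0,0,0]
    - [0,0,0]
    - [0,0,0]
  grip: [0,0,0,0,0]

```text
clock: 6.75
position: [460.2, -211.9, 221.5]
ee_rot: [-0.033, 0.999, -0.0, 0.002]
contact_force: [1.5, -0.3, -0.2]
gripper_width: 0.5
```

Call:
send_rows:
  translation:
    - [0,0,-55]
    - [0,0,-55]
    - [0,0,0]
    - [-50,0,0]
    - [-50,0,0]
  dr:
    - [0,0,0]
    - [0,0,0]
    - [0,0,0]
    - [0,0,0]
    - [0,0,0]
  grip: [0,0,0,0,0]

```text
clock: 7.38
position: [560.4, -205.0, 329.3]
ee_rot: [-0.033, 0.999, 0.0, 0.001]
contact_force: [0.8, -0.3, 0.5]
gripper_width: 0.0
```

Run:
```python
from h import *
st()
for n in ['side','wrist']:
    cv2.imwrite(f'pics/{n}3.png',arm.get_image(n)[:,:,::-1])
    for t in ['drawer_front','cover_press','bolt_push']:
        print(n,t,[(round(d['confidence'],2),[round(float(v),1) for v in d['xyz']]) for d in arm.place_of(t,n)][:1])
```

```text
t 7.375 pos [ 560.4 -205.   329.3] mach -95.9 -1.7 329.3 toolx ang 3.8 z [ 0.003  0.    -1.   ] F [ 0.8 -0.3  0.5] w 0.01734847718154397
side drawer_front [(0.56, [501.4, -206.3, 46.6])]
side cover_press [(0.85, [662.9, -197.6, 242.5])]
side bolt_push [(0.63, [553.4, -266.3, 103.7])]
wrist drawer_front []
wrist cover_press []
wrist bolt_push [(0.79, [550.2, -266.9, 104.1])]
```

View pics/side3.png

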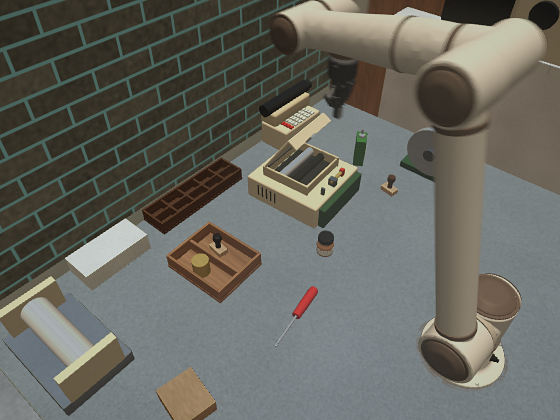

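The drawer is flush at the front (px 340, 195), the cover is still up (px 300, 135), and the network puts drawer_front at machine x ≈ -154. Now behind the cover.

Call:
send_rows:
  translation:
    - [-45,2,0]
    - [-45,0,0]
    - [-46,0,0]
    - [0,0,50]
    - [0,0,37]
  dr:
    - [0,0,0]
    - [0,0,0]
    - [0,0,0]
    - [0,0,0]
    - [0,0,0]
  grip: [0,0,0,0,0]

```text
clock: 8.4
position: [694.1, -194.1, 240.5]
ee_rot: [-0.033, 0.999, 0.0, -0.0]
contact_force: [0.3, -0.7, 0.1]
gripper_width: -0.0
```

Run:
```python
from h import *
st()
print(arm.place_of('cover_press','side')[:1]) if 0 else None
cv2.imwrite('pics/side4.png',cv2.resize(arm.get_image('side')[80:230,230:400,::-1],None,fx=4,fy=4,interpolation=cv2.INTER_CUBIC))
def P(t):return np.array([80-140*np.cos(t)+8*np.sin(t)+10,124+140*np.sin(t)+8*np.cos(t)])
prev=None
for t in np.arange(1.0,-.03,-.065):
    p=P(t); print(t.round(3),p.round(1), None if prev is None else (p-prev).round(1)); prev=p
```

```text
t 8.4 pos [ 694.1 -194.1  240.5] mach 38.2 0.4 240.5 toolx ang 3.78 z [-0.     0.001 -1.   ] F [ 0.3 -0.7  0.1] w -0.04522969702750547
1.0 [ 21.1 246.1] None
0.935 [ 13.3 241.4] [-7.8 -4.7]
0.87 [  5.8 236.2] [-7.5 -5.2]
0.805 [ -1.3 230.5] [-7.1 -5.7]
0.74 [ -8.  224.3] [-6.7 -6.2]
0.675 [-14.3 217.7] [-6.3 -6.6]
0.61 [-20.2 210.8] [-5.9 -7. ]
0.545 [-25.6 203.4] [-5.4 -7.3]
0.48 [-30.5 195.7] [-4.9 -7.7]
0.415 [-34.9 187.8] [-4.4 -8. ]
0.35 [-38.8 179.5] [-3.9 -8.2]
0.285 [-42.1 171. ] [-3.3 -8.5]
0.22 [-44.9 162.4] [-2.8 -8.7]
0.155 [-47.1 153.5] [-2.2 -8.8]
0.09 [-48.7 144.6] [-1.6 -9. ]
0.025 [-49.8 135.5] [-1.  -9.1]
```

View pics/side4.png

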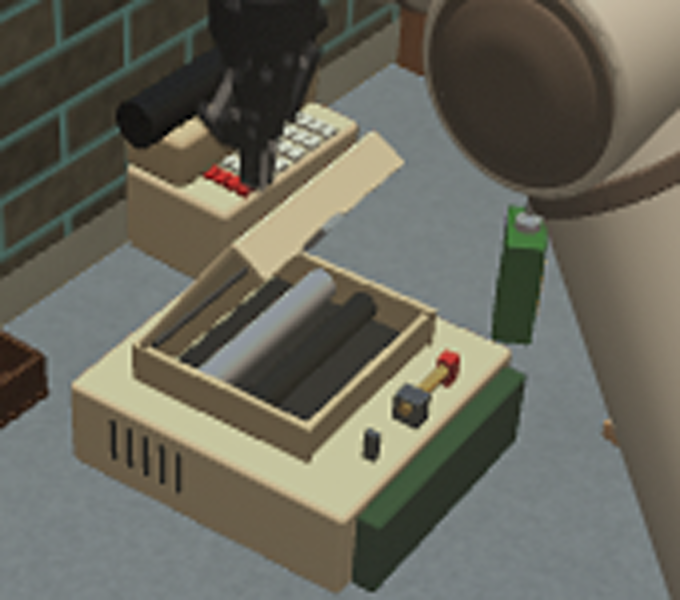

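The fingertips hang just behind the tilted cover (px 262, 180) and the drawer is flush. I'll follow the cover's arc down.

Call:
send_rows:
  translation:
    - [6,0,0]
    - [6,0,0]
    - [6,0,0]
    - [7,0,0]
    - [8,0,5]
  dr:
    - [0,0,0]
    - [0,0,0]
    - [0,0,0]
    - [0,0,0]
    - [0,0,0]
  grip: [0,0,0,0,0]

```text
clock: 9.07
position: [661.8, -196.6, 238.8]
ee_rot: [-0.033, 0.999, -0.0, 0.002]
contact_force: [0.2, 0.3, 1.5]
gripper_width: 0.1
```

Call:
send_rows:
  translation:
    - [7,0,5.5]
    - [6.5,0,6]
    - [6,0,6.5]
    - [6,0,7]
    - [5.5,0,7.5]
  dr:
    - [0,0,0]
    - [0,0,0]
    - [0,0,0]
    - [0,0,0]
    - [0,0,0]
  grip: [0,0,0,0,0]

```text
clock: 9.7
position: [630.1, -198.6, 204.1]
ee_rot: [-0.033, 0.999, 0.0, -0.0]
contact_force: [-0.1, -0.2, 1.5]
gripper_width: 0.1
```

Run:
```python
from h import *
st()
cv2.imwrite('pics/side5.png',cv2.resize(arm.get_image('side')[80:230,230:400,::-1],None,fx=4,fy=4,interpolation=cv2.INTER_CUBIC))
```

```text
t 9.7 pos [ 630.1 -198.6  204.1] mach -26.0 0.1 204.1 toolx ang 3.8 z [-0.001  0.    -1.   ] F [-0.1 -0.2  1.5] w 0.07984891410837966
```

View pics/side5.png

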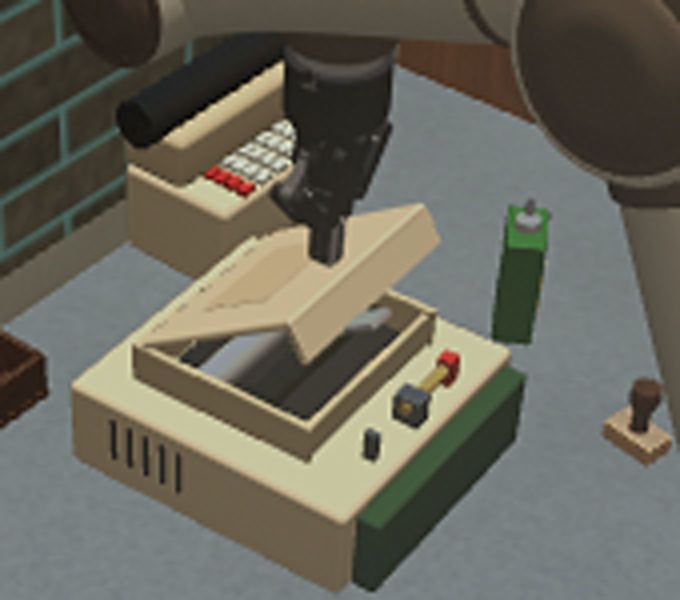

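The cover is following the tip (px 325, 255) and is at about 0.5 rad. I'll continue.

Call:
send_rows:
  translation:
    - [5,0,7.5]
    - [4.5,0,8]
    - [4,0,8]
    - [3.5,0,8.5]
    - [3,0,8.5]
  dr:
    - [0,0,0]
    - [0,0,0]
    - [0,0,0]
    - [0,0,0]
    - [0,0,0]
  grip: [0,0,0,0,0]

```text
clock: 10.38
position: [610.6, -199.9, 163.7]
ee_rot: [-0.033, 0.999, 0.0, 0.0]
contact_force: [1.1, 0.2, -0.3]
gripper_width: -0.0
```

Call:
send_rows:
  translation:
    - [2.5,0,8.5]
    - [2,0,8]
    - [1.5,0,6]
    - [1,0,5]
    - [0,0,3]
  dr:
    - [0,0,0]
    - [0,0,0]
    - [0,0,0]
    - [0,0,0]
    - [0,0,0]
  grip: [0,0,0,0,0]

```text
clock: 11.0
position: [603.3, -200.3, 133.4]
ee_rot: [-0.033, 0.999, 0.0, -0.001]
contact_force: [0.1, 0.6, 0.4]
gripper_width: 0.1
```

Run:
```python
from h import *
st()
```

```text
t 11.0 pos [ 603.3 -200.3  133.4] mach -52.8 0.1 133.4 toolx ang 3.79 z [-0.001  0.    -1.   ] F [0.1 0.6 0.4] w 0.06395006413823855
```

Call:
send_rows:
  translation:
    - [0,0,1.5]
    - [0,0,1.5]
    - [0,0,1.5]
    - [0,0,0]
    - [0,0,0]
  dr:
    - [0,0,0]
    - [0,0,0]
    - [0,0,0]
    - [0,0,0]
    - [0,0,0]
  grip: [0,0,0,0,0]

```text
clock: 11.62
position: [603.3, -200.4, 132.0]
ee_rot: [-0.034, 0.999, -0.0, -0.0]
contact_force: [-5.7, 2.6, 11.3]
gripper_width: 0.1
```

Run:
```python
from h import *
st()
cv2.imwrite('pics/side6.png',cv2.resize(arm.get_image('side')[80:230,230:400,::-1],None,fx=4,fy=4,interpolation=cv2.INTER_CUBIC))
```

```text
t 11.625 pos [ 603.3 -200.4  132. ] mach -52.8 0.1 132.0 toolx ang 3.84 z [-0.    -0.001 -1.   ] F [-5.7  2.6 11.3] w 0.11357290611626408
```

View pics/side6.png

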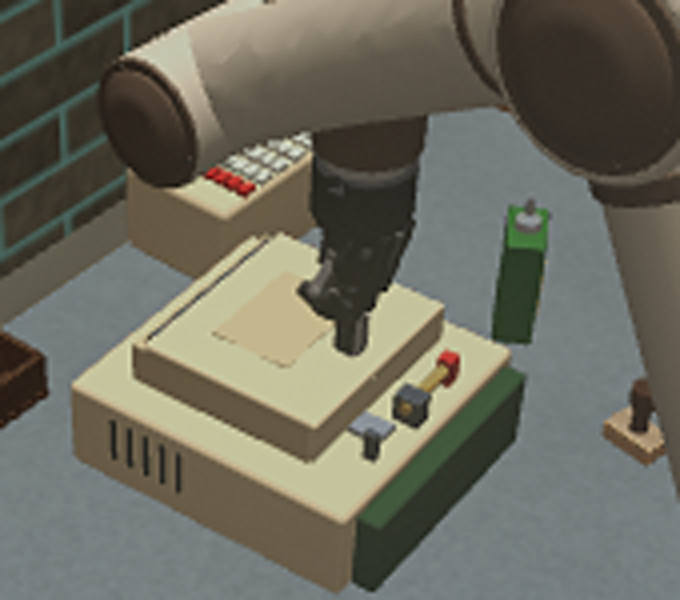

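The cover lies flat with its ear between guide and keeper; z is 132.0 as specified and 11 N on the stop. I'll press a touch more, then lift and move beside the red handle (px 450, 362).

Call:
send_rows:
  translation:
    - [0,0,1.5]
    - [0,0,0]
    - [0,0,0]
    - [0,0,-30]
    - [0,0,-40]
  dr:
    - [0,0,0]
    - [0,0,0]
    - [0,0,0]
    - [0,0,0]
    - [0,0,0]
  grip: [0,0,0,0,0]

```text
clock: 12.3
position: [603.0, -200.2, 197.5]
ee_rot: [-0.033, 0.999, 0.0, -0.001]
contact_force: [1.4, 0.1, -0.4]
gripper_width: 0.1
```

Call:
send_rows:
  translation:
    - [28,-50,0]
    - [28,-50,0]
    - [0,0,0]
    - [0,0,45]
    - [0,0,25]
  dr:
    - [0,0,0]
    - [0,0,0]
    - [0,0,0]
    - [0,0,0]
    - [0,0,0]
  grip: [0,0,0,0,0]

```text
clock: 12.92
position: [553.7, -303.1, 125.7]
ee_rot: [-0.033, 0.999, 0.001, -0.001]
contact_force: [-0.6, 0.0, -0.4]
gripper_width: -0.3
```

Run:
```python
from h import *
st()
for n in ['side','wrist']:
    cv2.imwrite(f'pics/{n}7.png',arm.get_image(n)[:,:,::-1])
    for t in ['cover_press','bolt_push']:
        print(n,t,[(round(d['confidence'],2),[round(float(v),1) for v in d['xyz']]) for d in arm.place_of(t,n)][:1])
i=cv2.imread('pics/side7.png');cv2.imwrite('pics/side7c.png',cv2.resize(i[80:230,230:400],None,fx=4,fy=4,interpolation=cv2.INTER_CUBIC))
```

```text
t 12.925 pos [ 553.7 -303.1  125.7] mach -109.1 -99.1 125.7 toolx ang 3.77 z [-0.002  0.001 -1.   ] F [-0.6  0.  -0.4] w -0.25897243085005145
side cover_press [(0.62, [590.9, -202.8, 129.7])]
side bolt_push [(0.62, [554.5, -263.7, 102.2])]
wrist cover_press [(0.92, [592.5, -202.4, 132.7])]
wrist bolt_push [(0.94, [549.0, -267.4, 106.0])]
```

View pics/side7c.png

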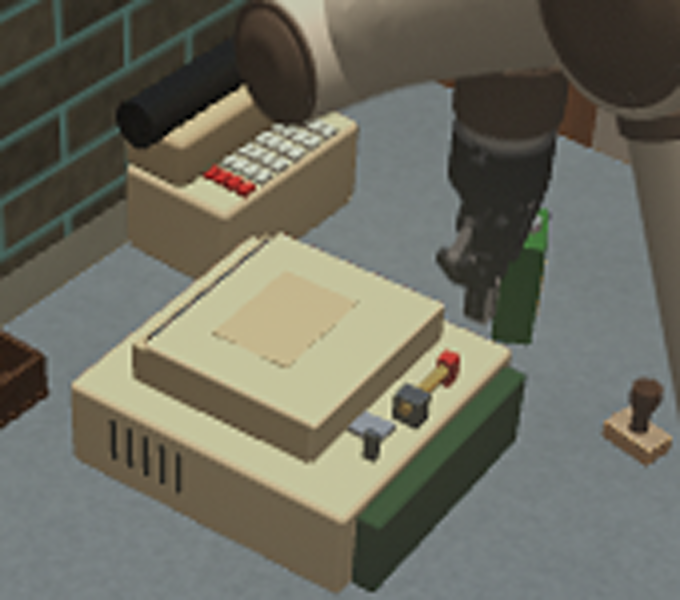

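View pics/wrist7.png

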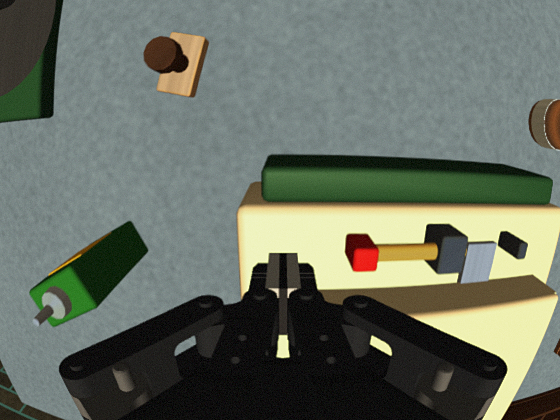

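The cover is shut (network cover_press at z ≈ 131). The red handle (wrist px 361, 252) stands beside the tip, which is aligned in x. I'll descend and push along +y.

Call:
send_rows:
  translation:
    - [0,0,12]
    - [0,0,11]
    - [0,6,0]
    - [0,7,0]
    - [0,5,0]
  dr:
    - [0,0,0]
    - [0,0,0]
    - [0,0,0]
    - [0,0,0]
    - [0,0,0]
  grip: [0,0,0,0,0]

```text
clock: 13.85
position: [553.5, -285.3, 105.2]
ee_rot: [-0.033, 0.999, -0.0, 0.0]
contact_force: [0.5, 0.1, 0.7]
gripper_width: -0.0
```

Call:
send_rows:
  translation:
    - [0,5,0]
    - [0,5,0]
    - [0,5,0]
    - [0,5,0]
    - [0,5,0]
  dr:
    - [0,0,0]
    - [0,0,0]
    - [0,0,0]
    - [0,0,0]
    - [0,0,0]
  grip: [0,0,0,0,0]

```text
clock: 14.48
position: [551.9, -260.8, 105.1]
ee_rot: [-0.033, 0.999, -0.0, 0.0]
contact_force: [0.6, -1.8, 1.2]
gripper_width: 0.3
```

Run:
```python
from h import *
st()
cv2.imwrite('pics/side8.png',cv2.resize(arm.get_image('side')[130:230,290:400,::-1],None,fx=6,fy=6,interpolation=cv2.INTER_CUBIC))
```

```text
t 14.475 pos [ 551.9 -260.8  105.1] mach -108.1 -56.8 105.1 toolx ang 3.8 z [ 0.001 -0.    -1.   ] F [ 0.6 -1.8  1.2] w 0.26390412566262655
```

View pics/side8.png

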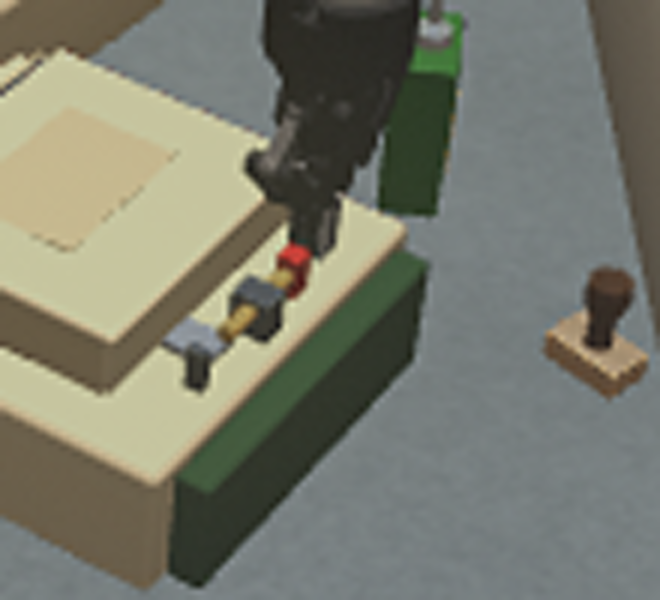

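The bolt is sliding towards the ear (red handle at px 293, 270), with 1.8 N. I'll continue to the stop.

Call:
send_rows:
  translation:
    - [0,5,0]
    - [0,4,0]
    - [0,3,0]
    - [0,3,0]
    - [0,0,0]
  dr:
    - [0,0,0]
    - [0,0,0]
    - [0,0,0]
    - [0,0,0]
    - [0,0,0]
  grip: [0,0,0,0,0]

```text
clock: 15.15
position: [550.9, -246.5, 104.9]
ee_rot: [-0.033, 0.999, -0.001, 0.0]
contact_force: [-0.1, -4.6, 1.0]
gripper_width: -0.2
```

Call:
send_rows:
  translation:
    - [0,2,0]
    - [0,2,0]
    - [0,0,0]
    - [0,0,0]
    - [0,0,0]
  dr:
    - [0,0,0]
    - [0,0,0]
    - [0,0,0]
    - [0,0,0]
    - [0,0,0]
  grip: [0,0,0,0,0]

```text
clock: 15.78
position: [550.8, -245.9, 105.1]
ee_rot: [-0.033, 0.999, -0.003, 0.001]
contact_force: [1.4, -17.1, -2.4]
gripper_width: 0.2
```

Run:
```python
from h import *
st()
```

```text
t 15.775 pos [ 550.8 -245.9  105.1] mach -108.2 -41.9 105.1 toolx ang 3.79 z [ 0.002 -0.005 -1.   ] F [  1.4 -17.1  -2.4] w 0.2302291189350043
```

The stop is reached: 17 N, TCP y -41.9, so the face is at ≈ -27 as expected at 0.04. I'll back off, rise and check.

Call:
send_rows:
  translation:
    - [0,-12,0]
    - [0,-18,0]
    - [0,0,-50]
    - [0,0,-55]
    - [0,0,-50]
  dr:
    - [0,0,0]
    - [0,0,0]
    - [0,0,0]
    - [0,0,0]
    - [0,0,0]
  grip: [0,0,0,0,0]

```text
clock: 16.4
position: [552.2, -272.0, 261.4]
ee_rot: [-0.033, 0.999, 0.0, -0.0]
contact_force: [0.7, 0.4, 0.3]
gripper_width: 0.1
```

Call:
send_rows:
  translation:
    - [20,-50,0]
    - [20,-50,0]
    - [20,-50,0]
    - [0,0,0]
    - [0,0,0]
  dr:
    - [0,0,0]
    - [0,0,0]
    - [0,0,0]
    - [0,0,0]
    - [0,0,0]
  grip: [0,0,0,0,0]

```text
clock: 17.02
position: [502.2, -425.4, 259.2]
ee_rot: [-0.033, 0.999, 0.001, -0.0]
contact_force: [0.9, 0.3, -0.5]
gripper_width: -0.2
```

Run:
```python
from h import *
st()
i=arm.get_image('side')[:,:,::-1]
cv2.imwrite('pics/side9.png',cv2.resize(i[110:230,230:400],None,fx=4,fy=4,interpolation=cv2.INTER_CUBIC))
for n in ['side','top']:
    if n=='top': cv2.imwrite('pics/top9.png',arm.get_image(n)[:,:,::-1])
    for t in ['drawer_front','cover_press','bolt_push','stamp','ink_jar']:
        print(n,t,[(round(d['confidence'],2),[round(float(v),1) for v in d['xyz']]) for d in arm.place_of(t,n)][:1])
```

```text
t 17.025 pos [ 502.2 -425.4  259.2] mach -168.5 -217.7 259.2 toolx ang 3.77 z [-0.001  0.001 -1.   ] F [ 0.9  0.3 -0.5] w -0.2442977354098213
side drawer_front [(0.71, [498.7, -204.5, 45.6])]
side cover_press [(0.62, [595.6, -199.7, 133.2])]
side bolt_push [(0.53, [548.8, -231.8, 104.6])]
side stamp [(0.8, [439.1, -394.2, 2.7])]
side ink_jar [(0.73, [447.5, -41.9, 2.6])]
top drawer_front [(0.88, [504.4, -212.1, 51.6])]
top cover_press [(0.73, [596.8, -201.9, 134.6])]
top bolt_push [(0.49, [546.1, -231.9, 103.2])]
top stamp [(0.46, [435.4, -385.0, -3.0])]
top ink_jar [(0.61, [448.6, -37.4, -1.9])]
```

View pics/side9.png

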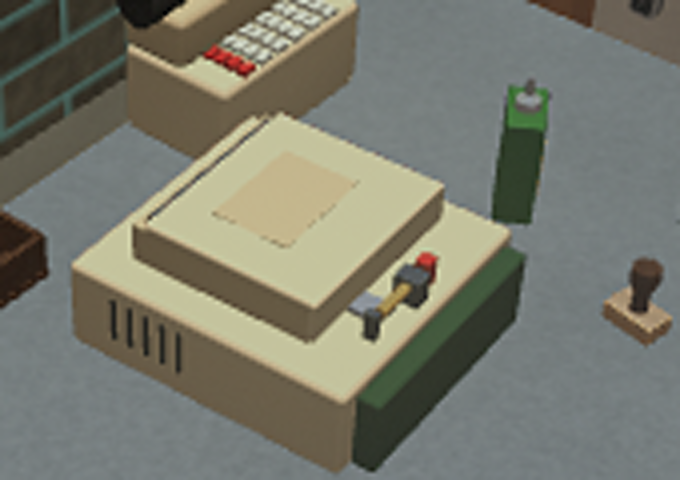

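View pics/top9.png

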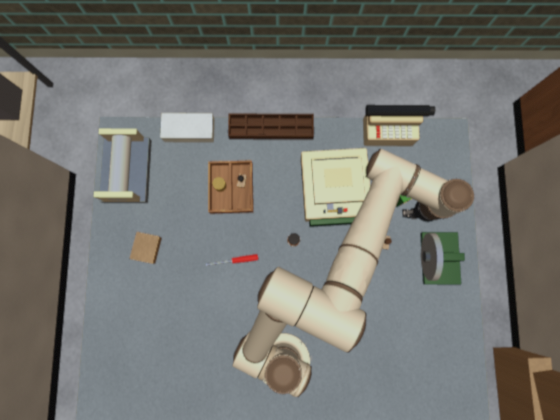

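The bolt lies across the ear into the keeper, with the red handle against the guide (px 425, 265). The cover is flat, the drawer is flush, and nothing else has moved. I'm handing in.

```bash
python3 -c "
from bench import arm
print(arm.job_done())"
```

```text
the job is handed in; nothing more can be done
None
```

The card duplicator is closed and locked, and I handed the job in just after 17 s on the clock. No verdict came back. I only pushed, with closed fingertips, and each part ended firmly against its stop:

| Step | Force at the stop | Last check |
|---|---|---|
| Drawer pushed home | about 15 N | Flush with the housing in the side picture |
| Cover pushed down along its arc | about 11 N | Fingertip at 132.0 mm, the height given for a shut cover |
| Bolt pushed across | about 17 N | Push face at machine y of about -27, which is full travel; bolt across the ear in the picture |

- **Other things:** the networks put the stamp and ink jar within about 5 mm of where they stood. The oil can, tray, screwdriver and card pack I only compared in the pictures, where they look unmoved. The arm ended clear of everything, with contact force near zero.
- **Disagreements:** the last network readings of the drawer front differed by about 6 mm between the two cameras (x 499 from the side, 504 from the top). That is within their stated error but coarser than the 3 mm tolerance, so for the drawer I relied on the firm stop and the flush front. Two early network reports for the bolt, both near (663, 247), were false and I ignored them.

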